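# Find the heavy side of the hand mill's flywheel

## Task

The flywheel of the hand-cranked grain mill is out of balance because of a weight hidden inside it: take the crank by its wooden handle, turn the wheel at least half a turn (a full turn is better) to feel which side is heavy, then turn it until the heavy side is straight down. Finish while still gripping the handle and holding the wheel still like that, so that a balance weight can be fitted at the top. Leave the things standing round the mill where they are.

Things in the scene. Friction and masses are not known exactly. Their poses are not given: they have to be found in the camera images.
- grain_mill: Grey grain mill, fixed to the hob: base 120x130 mm, steel hopper on top (298 mm high), spout on its left. Origin under the base, at the foot of the column; z up; its -x axis points out of the front, the side with flywheel and crank, towards the robot. The wheel's axle is level, along the mill's x, at y = 0, 190 mm above the origin.
- axle (a point): Point on the axle at the front face of the closed steel flywheel, 75 mm in front of the mill's origin. The wheel is 160 mm across, 26 mm thick and looks the same all round: the heavy side cannot be seen. Hidden in it, 55 mm from the axle, is a weight of 0.32 to 0.44 kg that pulls the wheel with 0.17 to 0.24 N m when level with the axle. The rest (wheel, crank, handle) is balanced.
- crank: Dark steel crank arm on the wheel's front face. Origin on the axle; x along the axle (as the mill's x); z along the arm from axle to handle. Crank and wheel turn together, without limit either way; the arm's angle to the hidden weight differs every time. The bearing drags with 0.27 N m in either direction, more than the weight's pull, so the wheel stays wherever it is left and never swings by itself.
- grip (a point): Middle of the wooden handle: a round grip 22 mm thick, 85 mm long, parallel to the axle and 55 mm from it, free to roll on its pin. It lies 140 mm in front of the mill's origin, 65 mm before the wheel's face, and circles upright, 135 to 245 mm above the hob. Fingers pointing down carry it all round. While turning, the drag there is 5 N (little of it is felt once stopped); the weight pulls up to 4.3 N.
- rice_bowl: Bystander: white rice bowl, 115 mm wide, 52 mm high, under the mill's spout. Origin under its centre. To be left alone.
- honey_jar: Bystander: glass honey jar with a pale lid, 64 mm wide, 97 mm high. Origin under its centre. To be left alone.
- spice_jar_1: Bystander: spice jar with a black cap, 41 mm wide, 105 mm high. Origin under its centre. To be left alone.
- seed_box: Bystander: small plain carton standing on end, 50x31x80 mm. Origin under its centre. To be left alone.
- tumbler: Bystander: clear drinking tumbler, 80 mm wide, 91 mm high. Origin under its centre. To be left alone.
- teaspoon: Bystander: steel teaspoon lying flat, 130x26x11 mm. Origin under its centre. To be left alone.

How it is judged:
On the way:
1. the crank, held by its handle, has been turned about half a turn from where it started (distance of grip from where it was at the start of the episode above 0.1 m and contact force between the fingers and crank above 1 N), for 0.05 s.
At the end, for the whole second after the job is handed in: The hidden weight is within 24 degrees of straight below the axle, the wheel is still, and the fingers are gripping the crank's handle (more than 1 N); bystanders within 50 mm of where they stood (z of slug in the frame of grain_mill below 0.13976 m and angular speed of crank below 0.1 rad/s and contact force between the fingers and crank above 1 N and distance of each of rice_bowl, honey_jar, spice_jar_1, seed_box, tumbler, teaspoon from where it was at the start of the episode below 0.05 m); the arm keeps its last pose, push and grip.
It fails at once if one of the things standing round the mill is moved more than 50 mm (distance of any of rice_bowl, honey_jar, spice_jar_1, seed_box, tumbler, teaspoon from where it was at the start of the episode above 0.05 m).
It also fails if it takes over 58 s, if anything falls off the work surface, if the arm or the gripper's body presses on something with over 40 N, if the wrist force passes 120 N, or if a joint passes its speed limit or range.

## Robot

A 7-joint arm with a two-finger parallel gripper is mounted at the origin on a cart in front of the work surface, level with it; the furniture and walls round the work are solid. World frame = base frame: x ahead of the robot, y to its left, z up, the work surface at z = 0. Lengths are in m, angles in rad, forces in N, time in s.
With the tool pointing down it reaches from about 0.425 to 0.875 m from the base axis. Payload 8.4 kg.
Tool frame: the origin (TCP) lies midway between the tips of the shut fingers; the grasp point (between the pads) lies 19 mm behind it; y points along the fingers, z is the direction in which the jaws open and shut, and the axes are right-handed (so a half turn about y gives the same grasp; the last joint's range is limited). The gripper opens to 87 mm and grips with 3 to 60 N. Pads are 19 mm wide; open, the fingers measure 117 mm over their backs; the gripper's body (75 mm by 190 mm) begins 51 mm behind the grasp point.
Start: joints at [1.102, 0.333, 0.04, 1.465, -0.013, 1.343, -0.059], TCP at [0.235, -0.606, 0.223] pointing down, gripper open.
Joint ranges: [-2.58, 2.58], [-0.38, 2.09], [-1.3, 1.39], [0.25, 2.4], [-1.5, 4.64], [0.08, 2.09], [-2.65, 2.65]. Speed limits (rad/s): [2.22, 2.22, 2.79, 2.79, 3.14, 3.14, 3.14].

## Interface

Orientations are given as a 3x3 rotation matrix whose columns are the frame's x, y, z axes.
In Python, from cell import * gives the robot as it stands. The module is installed in compiled form; this text tells all that it offers.
- The arm moves only by the shell command python3 -m crank 'ROWS' [OPENING]. ROWS is JSON, a list of rows, each an object of numbers: "x", "y", "z": the shift along the world's x, y, z in cm; "wx", "wy", "wz": the turn, a rotation vector about the world's x, y, z in rad. In form: [{"x": .., "y": .., "z": .., "wx": .., "wy": .., "wz": ..}, ...]. A call has 1 to 5 rows; each row is the pose to reach, as a shift and turn from the pose measured when the call began; what a row does not reach only later rows make up. A row lasts 1/10 s, in which the tool goes at most 50 mm and 8.59 degrees, less where a joint would pass 70% of its speed; a pose out of reach is approached as far as the arm can. A call with a gripper value outside its range is refused whole. OPENING is the finger opening in cm, from 0 to 8.7, set as the call begins (- or left out, the last holds). The fingers move at their own pace and stop on an object; the grip force is fixed at half the most. Time passes only in rows, so rows that repeat a pose let the fingers close. It gives the time, the measured TCP pose, the force and the opening at its end, in the units of the state.
- get_state(): the state, without advancing time (a new reading comes with each control period).
- snapshot(name): name is "side" or "top" or "wrist"; returns (picture, depth): 480x640x3 uint8, red, green, blue; 480x640 float32, m along the optical axis (not along the pixel's ray), 0 where there is no reading.
- camera_info(name): a dict with "camera_matrix" (3x3 intrinsics, pixels), "world_from_camera" (4x4, takes a point from camera to world coordinates). Camera axes: x right, y down, z forward; pixel columns grow to the right and rows downward; lengths in m; the calibration is good to about 2 mm. A picture is of the moment at which its call begins: read the wrist's pose just before it. camera_info takes no time and is no camera call; for the wrist camera it gives the pose at the moment of the call.
- sign_off(): hands the job in, once; it reports no verdict.
The state is a dict: "clock": time; "joint_positions": joint angles; "joint_velocities": joint speeds; "effort": joint torques, N m; "eef_pos": TCP position; "tool_rot": TCP orientation; "wrist_force": force on the tool from outside, world axes, zero at the start; "ft_torque": the same for the moment, N m; "opening": finger opening in m.
Only numpy, scipy, OpenCV 4.12 (cv2) and the standard library are available. Lean on these libraries where they do the work, as an engineer would, in place of code of your own. Each camera call takes 0.05 s, during which the arm holds its last target.

## Working session

There is one attempt and no reset: what is moved stays moved. The work goes in short steps, Python scripts to look and compute and a shell command to move; the robot and the scene stay as the last step left them, time stands still between calls to the robot, and variables do not carry over. Pictures are saved under pics/ and viewed, and the job is handed in when it is done.

```bash
mkdir -p pics; python3 - <<'E'
from cell import *
import cv2
s=get_state()
for k,v in s.items(): print(k,v)
for n in ["side","top","wrist"]:
    ci=camera_info(n); print(n,ci)
    p,d=snapshot(n)
    cv2.imwrite(f"pics/{n}0.png",p[:,:,::-1])
    import numpy as np; np.savez(f"pics/{n}0.npz",p=p,d=d,K=ci["camera_matrix"],T=ci["world_from_camera"])
E
```

```text
clock 0.0
joint_positions [ 1.10175495  0.33390732  0.03984983  1.46626483 -0.01342262  1.34330596
 -0.05853739]
joint_velocities [-0.00149551 -0.00194612  0.00066532 -0.00039597  0.00088079 -0.00127781
 -0.00128643]
effort [ 7.60432504e-04 -6.56353855e+01  1.33565247e+00 -4.03804171e+01
 -5.98878600e-02  4.50415572e-02  1.68273664e-04]
eef_pos [ 0.23477767 -0.6056136   0.22166441]
tool_rot [[-9.32398039e-01 -6.59431645e-04  3.61432514e-01]
 [-3.61433107e-01  1.47948941e-03 -9.32396868e-01]
 [ 8.01164226e-05 -9.99998688e-01 -1.61781345e-03]]
wrist_force [-0.47264868 -0.14990272 -0.28161664]
ft_torque [-0.0267446   0.02506523 -0.04137558]
opening 0.08698325461718404
side {'camera_matrix': array([[533.96055683,   0.        , 309.99546722],
       [  0.        , 533.96055683, 248.2016996 ],
       [  0.        ,   0.        ,   1.        ]]), 'world_from_camera': array([[-0.21802246, -0.79266107,  0.5693458 , -0.02978788],
       [-0.97594002,  0.17546278, -0.12943686,  0.16780624],
       [ 0.00270056, -0.58386749, -0.81184448,  0.99726405],
       [ 0.        ,  0.        ,  0.       
[... 208 characters left out ...]
camera': array([[ 0.01690177, -0.99577301,  0.09027975,  0.49071556],
       [-0.99976341, -0.01559472,  0.01516367,  0.01407556],
       [-0.01369169, -0.09051469, -0.995801  ,  0.99683375],
       [ 0.        ,  0.        ,  0.        ,  1.        ]])}
wrist {'camera_matrix': array([[409.20516688,   0.        , 319.32253573],
       [  0.        , 409.20516688, 244.67376047],
       [  0.        ,   0.        ,   1.        ]]), 'world_from_camera': array([[ 0.3610465 , -0.90196782, -0.23685328,  0.29936649],
       [-0.93254705, -0.34953179, -0.09046287, -0.58090601],
       [-0.00119315,  0.25353813, -0.96732466,  0.38381853],
       [ 0.        ,  0.        ,  0.        ,  1.        ]])}
```

View pics/side0.png

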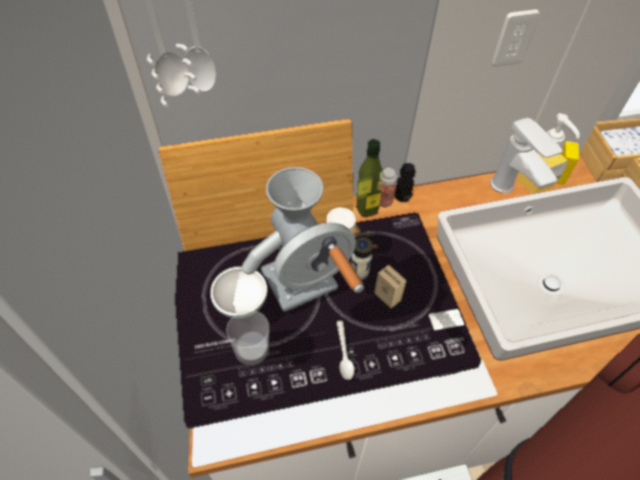

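View pics/top0.png

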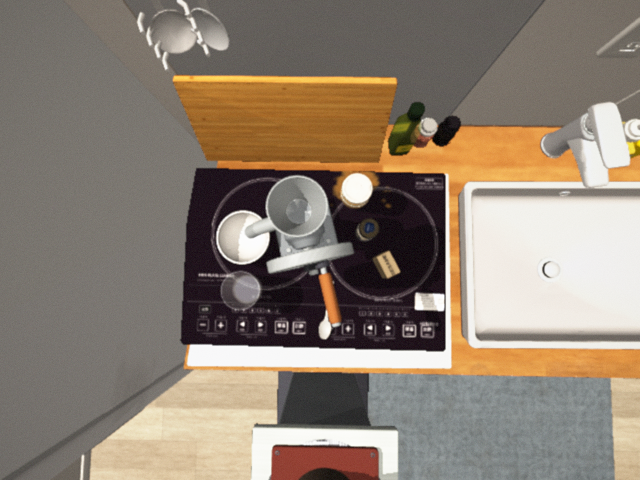

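The side view shows the mill near (305,235), with the orange handle running from about (330,250) to (360,288). In the top view the handle runs from (322,270) to (334,322). Next I measure it.

```bash
cat > h.py <<'E'
import numpy as np, cv2
def load(n):
    f=np.load(n); return f["p"],f["d"],f["K"],f["T"]
def cloud(d,K,T):
    v,u=np.mgrid[:480,:640]
    P=np.stack([(u-K[0,2])/K[0,0]*d,(v-K[1,2])/K[1,1]*d,d],-1)
    return P@T[:3,:3].T+T[:3,3]
def orange(p):
    h=cv2.cvtColor(p,cv2.COLOR_RGB2HSV)
    return (h[...,0]<16)&(h[...,1]>140)&(h[...,2]>110)
E
python3 - <<'E'
from h import *
for n in ["side","top"]:
    p,d,K,T=load(f"pics/{n}0.npz"); W=cloud(d,K,T)
    m=orange(p)&(d>0)&(W[...,2]>.1)&(W[...,0]>.3)&(abs(W[...,1])<.3)
    ee=cv2.erode(m.astype(np.uint8),np.ones((3,3)))>0
    Q=W[ee]; print(n,m.sum(),ee.sum())
    print(np.percentile(Q,[1,25,50,75,99],axis=0).round(3))
    c=Q.mean(0); u,s,vt=np.linalg.svd(Q-c); print("c",c,"dir",vt[0], "ext",np.percentile((Q-c)@vt[0],[0,100]))
    # region of tops
    g=(d>0)&(abs(W[...,1])<.4)&(W[...,0]<.9)&(W[...,0]>.3)
    for a,b in [(.005,.02),(.07,.11),(.12,.28),(.28,.31)]:
        mm=(g&(W[...,2]>a)&(W[...,2]<b)).astype(np.uint8)
        nn,l,st,ce=cv2.connectedComponentsWithStats(mm)
        for i in range(1,nn):
            if st[i,4]>40:
                R=W[l==i]; print(a,b,st[i],R.min(0).round(3),R.max(0).round(3))
E
```

```text
side 497 292
[[ 0.408 -0.013  0.247]
 [ 0.426 -0.003  0.25 ]
 [ 0.444  0.002  0.252]
 [ 0.463  0.006  0.253]
 [ 0.481  0.014  0.255]]
c [0.44453527 0.00148357 0.25150452] dir [-0.9724767  -0.23258652 -0.01387696] ext [-0.03758259  0.03770589]
0.005 0.02 [413 157  37  11 135] [ 0.854 -0.4    0.005] [ 0.865 -0.302  0.02 ]
0.005 0.02 [357 185  24  16 105] [ 0.775 -0.195  0.005] [ 0.819 -0.141  0.02 ]
0.005 0.02 [310 197  43  14 227] [ 0.774 -0.121  0.005] [ 0.785 -0.015  0.02 ]
0.005 0.02 [ 438  206  106  146 1685] [ 0.33  -0.4    0.005] [ 0.701 -0.305  0.019]
0.005 0.02 [161 211 112 231 921] [0.301 0.077 0.005] [0.787 0.365 0.02 ]
0.005 0.02 [219 280  41  34 968] [0.529 0.143 0.005] [0.605 0.229 0.02 ]
0.005 0.02 [282 286  55  26 119] [ 0.514 -0.021  0.005] [0.547 0.103 0.02 ]
0.005 0.02 [375 289  26  19  96] [ 0.479 -0.148  0.005] [ 0.522 -0.1    0.02 ]
0.005 0.02 [338 325  15  44 149] [ 0.364 -0.012  0.005] [0.46  0.014 0.015]
0.005 0.02 [235 330  30  17 350] [0.451 0.15  0.008] [0.485 0.21  0.02 ]
0.005 0.02 [235 349  33  16  83] [0.413 0.149 0.005] [0.438 0.213 0.02 ]
0.07 0.11 [37
[... 2839 characters left out ...]
0.785 0.365 0.28 ]
0.12 0.28 [407 102  18  22 280] [ 0.797 -0.183  0.12 ] [ 0.827 -0.154  0.163]
0.12 0.28 [ 273  183   49   50 1878] [0.556 0.015 0.231] [0.638 0.095 0.28 ]
0.12 0.28 [244 217  32  21 384] [0.559 0.101 0.12 ] [0.595 0.169 0.179]
0.12 0.28 [ 267  224   87  103 2640] [ 0.401 -0.044  0.121] [0.579 0.111 0.272]
0.28 0.31 [104  42  51  11 394] [0.859 0.299 0.28 ] [0.862 0.376 0.31 ]
0.28 0.31 [168  45  37  10 160] [0.856 0.215 0.28 ] [0.86  0.278 0.31 ]
0.28 0.31 [ 208   45  372   14 3224] [ 0.855 -0.4    0.28 ] [0.863 0.207 0.31 ]
0.28 0.31 [  90   89   64  305 2570] [0.3  0.3  0.28] [0.784 0.365 0.31 ]
0.28 0.31 [ 266  176   62   61 1093] [0.548 0.005 0.28 ] [0.646 0.104 0.301]
```

```bash
python3 - <<'E'
from h import *
for n,(a,b,c,e) in dict(side=(150,400,170,420),top=(160,360,190,440)).items():
    p=cv2.imread(f"pics/{n}0.png"); cv2.imwrite(f"pics/{n}0z.png",cv2.resize(p[a:b,c:e],None,fx=2.9,fy=2.9,interpolation=cv2.INTER_CUBIC)[:600,:800])
E
python3 - <<'E'
from h import *
import scipy.optimize as so
for n in ["side","top"]:
    p,d,K,T=load(f"pics/{n}0.npz"); W=cloud(d,K,T)
    m=orange(p)&(d>0)&(W[...,2]>.1)&(W[...,0]>.38)&(W[...,0]<.5)&(abs(W[...,1])<.06)
    Q=W[m]; c=Q[:,:2].mean(0)
    # fit cylinder axis: dir yaw, radius 11
    def f(q):
        ax=np.array([np.cos(q[2]),np.sin(q[2]),q[4]]);ax/=np.linalg.norm(ax)
        v=Q-np.array([.447,q[0],q[1]]); r=np.linalg.norm(v-np.outer(v@ax,ax),axis=1); return r-.011
    r=so.least_squares(f,[c[1],.24,.235,0,0],loss='soft_l1',f_scale=.002); q=r.x
    a=np.array([np.cos(q[2]),np.sin(q[2])]); t=(Q[:,:2]-[.447,q[0]])@a
    print(n,"axis at x=.447: y,z",q[:2],"yaw deg",np.degrees(q[2]),"slope",q[4],"ext",np.percentile(t,[0,1,99,100]),np.abs(r.fun).mean())
    # wheel face: only side
    yaw=q[2]; a=np.array([np.cos(yaw),np.sin(yaw)]); b=np.array([-a[1],a[0]])
    mx=(W[...,:2]-[.447,q[0]])@a; my=(W[...,:2]-[.447,q[0]])@b
    g=(d>0)&(mx>.04)&(mx<.11)&(abs(my)<.13)&(W[...,2]>.1)&(W[...,2]<.275)
    if n=="side":
        h,e=np.histogram(mx[g],bins=35); print(list(zip(e.round(3),h)))
        G=W[g]; 
    print("my",np.percentile(my[g],[0,1,50,99,100]),"z",W[g][:,2].min(),W[g][:,2].max())
E
```

```text
side axis at x=.447: y,z [-0.00116073  0.24188648] yaw deg 14.514496041839417 slope 0.0031445603729511246 ext [-0.04235974 -0.04076077  0.03734477  0.040258  ] 0.0009181129180078385
[(np.float64(0.04), np.int64(6)), (np.float64(0.042), np.int64(5)), (np.float64(0.044), np.int64(35)), (np.float64(0.046), np.int64(19)), (np.float64(0.048), np.int64(14)), (np.float64(0.05), np.int64(42)), (np.float64(0.052), np.int64(145)), (np.float64(0.054), np.int64(87)), (np.float64(0.056), np.int64(33)), (np.float64(0.058), np.int64(30)), (np.float64(0.06), np.int64(26)), (np.float64(0.062), np.int64(172)), (np.float64(0.064), np.int64(680)), (np.float64(0.066), np.int64(1073)), (np.float64(0.068), np.int64(497)), (np.float64(0.07), np.int64(88)), (np.float64(0.072), np.int64(90)), (np.float64(0.074), np.int64(71)), (np.float64(0.076), np.int64(85)), (np.float64(0.078), np.int64(82)), (np.float64(0.08), np.int64(87)), (np.float64(0.082), np.int64(83)), (np.float64(0.084), np.int64(29)), (np.float64(0.086), np.int64(9)), (np.float64(0.088), np.int64(2)), (np.float64(0.09), np.int64(9)), (np.float64(0.092), np.int64(17)), (np.float64(0.094), np.int64(12)), (np.float64(0.096), np.int64(11)), (np.float64(0.098), np.int64(12)), (np.float64(0.1), np.int64(22)), (np.float64(0.102), np.int64(14)), (np.float64(0.104), np.int64(8)), (np.float64(0.106), np.int64(20)), (np.float64(0.108), np.int64(18))]
my [-0.12984643 -0.11666953  0.02672885  0.09593992  0.0979384 ] z 0.10011110456054362 0.272981752600872
top axis at x=.447: y,z [-0.00266995  0.24047709] yaw deg 14.749325588825064 slope 0.0012084343633872383 ext [-0.03987196 -0.03840839  0.04200675  0.0430727 ] 0.0008811430062287475
my [-0.12999943 -0.12369564  0.01093771  0.09212454  0.09649619] z 0.10020019382132739 0.2717067648084659
```

View pics/side0z.png

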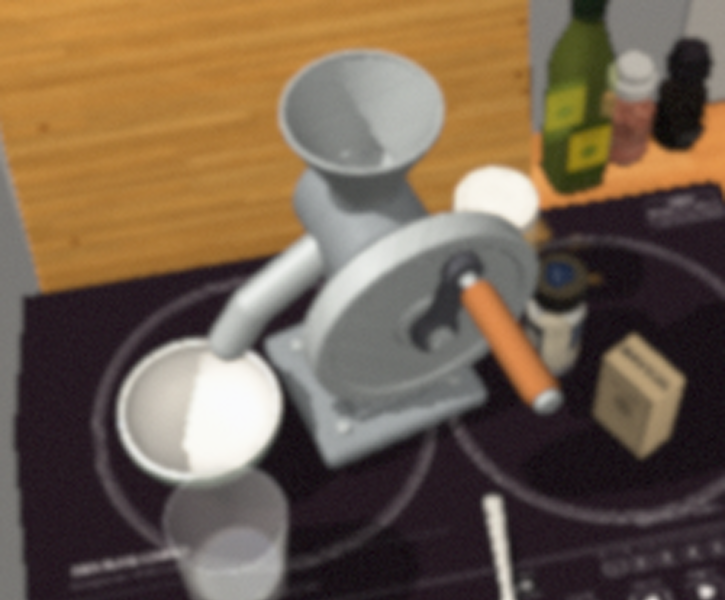

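```bash
python3 - <<'E'
from h import *
import scipy.optimize as so
p,d,K,T=load("pics/side0.npz"); W=cloud(d,K,T)
yaw=np.radians(14.6); a=np.array([np.cos(yaw),np.sin(yaw)]); b=np.array([-a[1],a[0]])
mx=(W[...,:2]-[.447,-.002])@a; my=(W[...,:2]-[.447,-.002])@b
g=(d>0)&(mx>.06)&(mx<.072)&(abs(my-.02)<.1)&(W[...,2]>.1)&(W[...,2]<.28)
Q=W[g]; A=np.c_[Q[:,1:],np.ones(len(Q))]; co,*_=np.linalg.lstsq(A,Q[:,0],rcond=None); r=Q[:,0]-A@co
k=abs(r)<.003; co,*_=np.linalg.lstsq(A[k],Q[k,0],rcond=None); n=np.array([1,-co[0],-co[1]]);n/=np.linalg.norm(n);print("face normal",n,"yaw",np.degrees(np.arctan2(n[1],n[0])))
pl=np.abs(W[...,0]-(W[...,1]*co[0]+W[...,2]*co[1]+co[2]))<.003
pl&=g
cs,_=cv2.findContours(pl.astype(np.uint8),cv2.RETR_EXTERNAL,cv2.CHAIN_APPROX_NONE)
c=max(cs,key=len)[:,0]; P=np.c_[my[c[:,1],c[:,0]],W[c[:,1],c[:,0],2]]
f=lambda q:np.hypot(P[:,0]-q[0],P[:,1]-q[1])-.079
for x0 in [(0.02,.19)]:
    r=so.least_squares(f,x0,loss='soft_l1',f_scale=.002);print("centre my,z",r.x,np.abs(r.fun).mean(),"mx",np.median(mx[pl]))
E
```

```text
face normal [9.69544273e-01 2.44915575e-01 5.14200369e-04] yaw 14.176846455431114
centre my,z [0.02097133 0.19262399] 0.014173024127471045 mx 0.06727464040934537
```

```bash
python3 -m crank '[{"x":2,"y":2.5,"z":1.5,"wz":0.14},{"x":5,"y":5.5,"z":3,"wz":0.28},{"x":8,"y":8.5,"z":5,"wz":0.42},{"x":11,"y":11.5,"z":7,"wz":0.56},{"x":14,"y":14.5,"z":8.5,"wz":0.7}]' 7; python3 -c "
from cell import *;print(get_state()['joint_positions'])"
```

```text
[ 1.10182103  0.33378457  0.0398996   1.46604913 -0.01339957  1.34330856
 -0.05853484]invalid input
```

```bash
python3 -m crank '[{"x":2,"y":2.5,"z":1.5,"wx":0,"wy":0,"wz":0.14},{"x":5,"y":5.5,"z":3,"wx":0,"wy":0,"wz":0.28},{"x":8,"y":8.5,"z":5,"wx":0,"wy":0,"wz":0.42},{"x":11,"y":11.5,"z":7,"wx":0,"wy":0,"wz":0.56},{"x":14,"y":14.5,"z":8.5,"wx":0,"wy":0,"wz":0.7}]' 7; python3 -c "
from cell import *;print(get_state()['joint_positions'])"
```

```text
clock: 0.65
eef_pos: [0.3758, -0.4594, 0.3081]
tool_rot: [[-0.475, -0.001, 0.88], [-0.88, -0.0, -0.475], [0.0, -1.0, -0.0]]
wrist_force: [1.1, -0.5, -0.5]
opening: 0.0703
[ 0.939283    0.19632185 -0.15360049  1.46487684  0.03057158  1.48300602
  0.29056186]
```

```bash
python3 -m crank '[{"x":1,"y":4,"z":0,"wx":0,"wy":0,"wz":0.145},{"x":3,"y":8,"z":0,"wx":0,"wy":0,"wz":0.29},{"x":5,"y":12,"z":0,"wx":0,"wy":0,"wz":0.435},{"x":6,"y":16,"z":0,"wx":0,"wy":0,"wz":0.58},{"x":7,"y":20,"z":0,"wx":0,"wy":0,"wz":0.72}]' 7; python3 -c "
from cell import *;print(get_state()['joint_positions'])"
```

```text
clock: 1.15
eef_pos: [0.4461, -0.2576, 0.3079]
tool_rot: [[0.229, -0.001, 0.973], [-0.973, -0.001, 0.229], [0.0, -1.0, -0.001]]
wrist_force: [1.2, -0.1, -0.1]
opening: 0.0699
[ 0.78097843  0.0447552  -0.35491626  1.63559853  0.01637029  1.46442582
  0.65562153]
```

```bash
python3 -m crank '[{"x":0,"y":4,"z":0,"wx":0,"wy":0,"wz":0.145},{"x":0,"y":8,"z":0,"wx":0,"wy":0,"wz":0.29},{"x":0,"y":12,"z":0,"wx":0,"wy":0,"wz":0.435},{"x":0,"y":16,"z":0,"wx":0,"wy":0,"wz":0.58},{"x":0,"y":20,"z":0,"wx":0,"wy":0,"wz":0.72}]' 7; python3 -c "
from cell import *;print(get_state()['joint_positions'])"
```

```text
clock: 1.65
eef_pos: [0.4456, -0.056, 0.3078]
tool_rot: [[0.817, -0.0, 0.576], [-0.576, -0.001, 0.817], [0.0, -1.0, -0.001]]
wrist_force: [0.4, 0.3, 0.8]
opening: 0.0705
[ 0.61026436 -0.09703552 -0.53359158  1.76077338 -0.04838831  1.46471608
  1.04067326]
```

```bash
python3 -m crank '[{"x":0,"y":1.5,"z":0,"wx":0,"wy":0,"wz":0.145},{"x":0.3,"y":3,"z":0,"wx":0,"wy":0,"wz":0.29},{"x":0.3,"y":4.5,"z":0,"wx":0,"wy":0,"wz":0.435},{"x":0.3,"y":5.6,"z":0,"wx":0,"wy":0,"wz":0.58},{"x":0.3,"y":5.6,"z":0,"wx":0,"wy":0,"wz":0.72}]' 7; python3 -c "
from cell import *;print(get_state()['joint_positions'])"
```

```text
clock: 2.15
eef_pos: [0.4484, 0.0018, 0.3077]
tool_rot: [[0.993, 0.001, -0.114], [0.114, -0.001, 0.993], [0.0, -1.0, -0.001]]
wrist_force: [0.1, -0.1, 0.0]
opening: 0.0701
[ 0.51686536 -0.0995418  -0.56468016  1.76138009 -0.05257023  1.4640335
  1.64528498]
```

```bash
python3 -m crank '[{"x":0.2,"y":-0.3,"z":-1,"wx":0,"wy":0,"wz":0.137},{"x":0.2,"y":-0.3,"z":-1.5,"wx":0,"wy":0,"wz":0.137}]' 7; python3 - <<'E'
from cell import *
from h import *
for n in ["wrist","side"]:
    ci=camera_info(n); p,d=snapshot(n); cv2.imwrite(f"pics/{n}1.png",p[:,:,::-1]); K,T=ci["camera_matrix"],ci["world_from_camera"]
    np.savez(f"pics/{n}1.npz",p=p,d=d,K=K,T=T)
    W=cloud(d,K,T)
    m=orange(p)&(d>0)&(W[...,2]>.2)&(W[...,2]<.26)&(W[...,0]>.38)&(W[...,0]<.52)&(abs(W[...,1])<.06)
    Q=W[m]; print(n,m.sum(),np.percentile(Q,[1,50,99],axis=0).round(4))
E
```

```text
clock: 2.35
eef_pos: [0.4502, -0.0012, 0.292]
tool_rot: [[0.968, -0.0, -0.251], [0.251, -0.001, 0.968], [-0.0, -1.0, -0.001]]
wrist_force: [-0.0, -0.5, 0.2]
opening: 0.07
wrist 4487 [[ 0.407  -0.0178  0.2454]
 [ 0.4378 -0.0034  0.2513]
 [ 0.4717  0.0117  0.2536]]
side 460 [[ 0.4065 -0.0165  0.2432]
 [ 0.44    0.0005  0.2512]
 [ 0.4791  0.0154  0.255 ]]
```

View pics/wrist1.png

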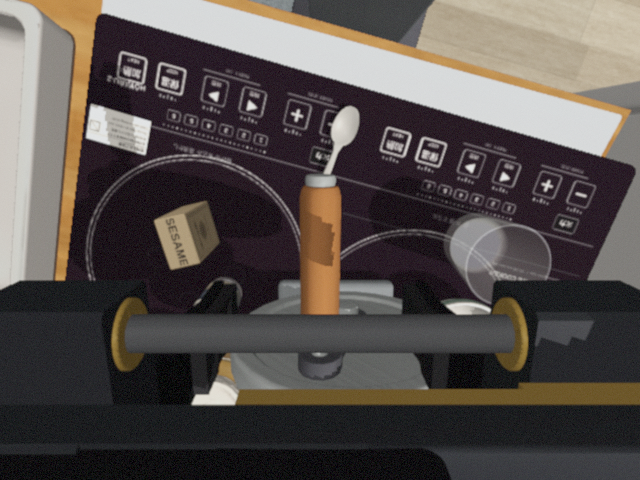

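View pics/side1.png

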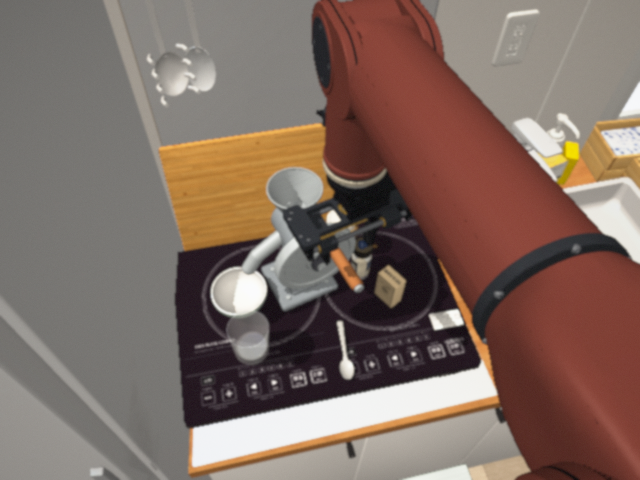

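The wrist view shows the handle at columns 300–340, centred between the fingers and parallel to the pads. I'll go down and close.

```bash
python3 -m crank '[{"x":0,"y":0,"z":-2,"wx":0,"wy":0,"wz":0},{"x":0,"y":0,"z":-4,"wx":0,"wy":0,"wz":0},{"x":0,"y":0,"z":-6,"wx":0,"wy":0,"wz":0},{"x":0,"y":0,"z":-7,"wx":0,"wy":0,"wz":0},{"x":0,"y":0,"z":-7,"wx":0,"wy":0,"wz":0}]' 7
```

```text
clock: 2.95
eef_pos: [0.4492, -0.0012, 0.2211]
tool_rot: [[0.97, -0.003, -0.242], [0.242, -0.0, 0.97], [-0.003, -1.0, 0.0]]
wrist_force: [-0.4, 0.4, -0.3]
opening: 0.0701
```

```bash
python3 -m crank '[{"x":0,"y":0,"z":0,"wx":0,"wy":0,"wz":0},{"x":0,"y":0,"z":0,"wx":0,"wy":0,"wz":0},{"x":0,"y":0,"z":0,"wx":0,"wy":0,"wz":0},{"x":0,"y":0,"z":0,"wx":0,"wy":0,"wz":0},{"x":0,"y":0,"z":0,"wx":0,"wy":0,"wz":0}]' 0; python3 -c "
from cell import *;print(get_state())"
```

```text
clock: 3.45
eef_pos: [0.4494, -0.0013, 0.2214]
tool_rot: [[0.97, -0.003, -0.242], [0.242, -0.0, 0.97], [-0.003, -1.0, 0.0]]
wrist_force: [-0.7, -0.5, 1.2]
opening: 0.0378
{'clock': 3.45, 'joint_positions': array([ 0.50350782, -0.0536808 , -0.5707112 ,  1.89995603, -0.02995033,
        1.28947249,  1.75732278]), 'joint_velocities': array([ 2.09807210e-04,  9.92343609e-04, -7.74150617e-05,  2.69361968e-03,
        1.59613680e-05, -1.52542672e-03, -7.47720750e-04]), 'effort': array([ 4.83144511e-03, -3.09517765e+01,  1.02390122e+00, -3.98182404e+01,
        6.57900330e-02,  8.84591066e-02, -3.78206751e-03]), 'eef_pos': array([ 0.44935351, -0.00126469,  0.22136192]), 'tool_rot': array([[ 9.70210681e-01, -2.50912110e-03, -2.42249746e-01],
       [ 2.42249553e-01, -3.85154117e-04,  9.70213897e-01],
       [-2.52768765e-03, -9.99996778e-01,  2.34152828e-04]]), 'wrist_force': array([-0.66838   , -0.47143034,  1.1756594 ]), 'ft_torque': array([ 0.08978523, -0.13552694,  0.02977292]), 'opening': 0.03782181818606677}
```

```bash
python3 -m crank '[{"x":0,"y":0,"z":0,"wx":0,"wy":0,"wz":0},{"x":0,"y":0,"z":0,"wx":0,"wy":0,"wz":0},{"x":0,"y":0,"z":0,"wx":0,"wy":0,"wz":0},{"x":0,"y":0,"z":0,"wx":0,"wy":0,"wz":0}]' 0; python3 -c "
from cell import *;s=get_state();print(s['eef_pos'],s['opening'],s['wrist_force'],s['ft_torque'])"
```

```text
clock: 3.85
eef_pos: [0.4494, -0.0013, 0.2214]
tool_rot: [[0.97, -0.002, -0.242], [0.242, -0.0, 0.97], [-0.002, -1.0, 0.0]]
wrist_force: [0.1, 0.3, 0.4]
opening: 0.0208
[ 0.44940227 -0.00126757  0.22142281] 0.020802813581998432 [0.08647468 0.34364968 0.39692143] [ 0.09353461 -0.10150987  0.07509459]
```

```bash
cat > c.py <<'E'
import sys,json,os
from cell import *
from h import *
yaw=np.radians(14.4); e=np.array([np.sin(yaw),-np.cos(yaw),0]); z=np.array([0,0,1.]); a=np.array([np.cos(yaw),np.sin(yaw),0])
R=.055
CF="C.json"
s=get_state(); P=s["eef_pos"]
if not os.path.exists(CF):
    th0=np.radians(22.5); json.dump(list(P-R*(np.sin(th0)*e+np.cos(th0)*z)),open(CF,"w"))
C=np.array(json.load(open(CF)))
v=P-C; th=np.arctan2(v@e,v@z); r=np.hypot(v@e,v@z)
F=s["wrist_force"]; t=np.cos(th)*e-np.sin(th)*z; n=np.sin(th)*e+np.cos(th)*z
print("clk %.2f th %.1f r %.1f mm axial %.1f  Ft %.2f Fr %.2f Fa %.2f |F| %.1f open %.4f jv %.3f"%(s["clock"],np.degrees(th),r*1e3,(v@a)*1e3,F@t,F@n,F@a,np.linalg.norm(F),s["opening"],np.abs(s["joint_velocities"]).max()))
with open("log.txt","a") as f: f.write(json.dumps([s["clock"],*P,*F,*s["ft_torque"],s["opening"],th])+"\n")
step=float(sys.argv[1]); nr=int(sys.argv[2])
for k in range(1,nr+1):
    tt=th+np.radians(step*k); d=(C+R*(np.sin(tt)*e+np.cos(tt)*z)-P)*100
    print('{"x":%.2f,"y":%.2f,"z":%.2f,"wx":0,"wy":0,"wz":0}'%tuple(d),end=",")
print()
E
python3 c.py 6 4; cat C.json
```

```text
clk 3.85 th 22.5 r 55.0 mm axial -0.0  Ft -0.44 Fr 0.25 Fa 0.17 |F| 0.5 open 0.0208 jv 0.002
{"x":0.13,"y":-0.50,"z":-0.25,"wx":0,"wy":0,"wz":0},{"x":0.25,"y":-0.98,"z":-0.55,"wx":0,"wy":0,"wz":0},{"x":0.36,"y":-1.42,"z":-0.90,"wx":0,"wy":0,"wz":0},{"x":0.47,"y":-1.83,"z":-1.30,"wx":0,"wy":0,"wz":0},
[0.44416794968664464, 0.019118765259020027, 0.1706094390979603]
```

```bash
python3 -m crank '[{"x":0.13,"y":-0.50,"z":-0.25,"wx":0,"wy":0,"wz":0},{"x":0.25,"y":-0.98,"z":-0.55,"wx":0,"wy":0,"wz":0},{"x":0.36,"y":-1.42,"z":-0.90,"wx":0,"wy":0,"wz":0},{"x":0.47,"y":-1.83,"z":-1.30,"wx":0,"wy":0,"wz":0}]' ; python3 c.py 6 4
```

```text
clock: 4.25
eef_pos: [0.4544, -0.0208, 0.2088]
tool_rot: [[0.97, -0.002, -0.242], [0.242, -0.002, 0.97], [-0.002, -1.0, -0.001]]
wrist_force: [-1.8, -3.1, 4.9]
opening: 0.0208
clk 4.25 th 47.2 r 56.2 mm axial -0.1  Ft -1.88 Fr 5.15 Fa -2.53 |F| 6.0 open 0.0208 jv 0.088
{"x":0.08,"y":-0.27,"z":-0.52,"wx":0,"wy":0,"wz":0},{"x":0.16,"y":-0.58,"z":-1.00,"wx":0,"wy":0,"wz":0},{"x":0.22,"y":-0.84,"z":-1.51,"wx":0,"wy":0,"wz":0},{"x":0.28,"y":-1.05,"z":-2.04,"wx":0,"wy":0,"wz":0},
```

```bash
python3 -m crank '[{"x":0.08,"y":-0.33,"z":-0.45,"wx":0,"wy":0,"wz":0},{"x":0.16,"y":-0.63,"z":-0.92,"wx":0,"wy":0,"wz":0},{"x":0.22,"y":-0.89,"z":-1.43,"wx":0,"wy":0,"wz":0},{"x":0.28,"y":-1.10,"z":-1.96,"wx":0,"wy":0,"wz":0}]' ; python3 c.py 6 4
```

```text
clock: 4.65
eef_pos: [0.4575, -0.0334, 0.1891]
tool_rot: [[0.971, -0.001, -0.24], [0.24, -0.003, 0.971], [-0.002, -1.0, -0.003]]
wrist_force: [0.5, -7.0, 3.3]
opening: 0.0211
clk 4.65 th 71.2 r 57.2 mm axial -0.1  Ft -0.93 Fr 7.61 Fa -1.27 |F| 7.8 open 0.0211 jv 0.113
{"x":-0.00,"y":0.05,"z":-0.63,"wx":0,"wy":0,"wz":0},{"x":0.02,"y":-0.04,"z":-1.19,"wx":0,"wy":0,"wz":0},{"x":0.03,"y":-0.08,"z":-1.77,"wx":0,"wy":0,"wz":0},{"x":0.03,"y":-0.06,"z":-2.34,"wx":0,"wy":0,"wz":0},
```

```bash
cat > fit.py <<'E'
import json
from h import *
import scipy.optimize as so
yaw=np.radians(14.4); e=np.array([np.sin(yaw),-np.cos(yaw),0]); z=np.array([0,0,1.]); a=np.array([np.cos(yaw),np.sin(yaw),0])
L=np.array([json.loads(l) for l in open("log.txt")])
P=L[:,1:4]; O=np.array(json.load(open("C.json"))); X=(P-O)@np.c_[e,z]
F=L[:,4:7]@np.c_[e,z]
k=4000. # stiffness guess N/m irrelevant: positions measured
r=so.least_squares(lambda q:np.hypot(*(X-q).T)-.055,[0,0]); print("shift e,z mm",r.x*1e3,"res mm",(r.fun*1e3).round(2))
print("axial mm",(((P-O)@a)*1e3).round(2))
C=O+r.x[0]*e+r.x[1]*z; print("C",C.tolist())
json.dump(C.tolist(),open("Cnew.json","w"))
E
python3 fit.py; cp Cnew.json C.json; python3 c.py 6 4
```

```text
shift e,z mm [ 2.72212838 -1.06704537] res mm [ 0.02 -0.04  0.02]
axial mm [-0.   -0.06 -0.13]
C [0.4448449154865779, 0.016482157546698132, 0.1695423937257977]
clk 4.65 th 69.2 r 55.0 mm axial -0.1  Ft -0.67 Fr 7.64 Fa -1.27 |F| 7.8 open 0.0211 jv 0.113
{"x":0.06,"y":-0.17,"z":-0.55,"wx":0,"wy":0,"wz":0},{"x":0.09,"y":-0.28,"z":-1.11,"wx":0,"wy":0,"wz":0},{"x":0.10,"y":-0.34,"z":-1.69,"wx":0,"wy":0,"wz":0},{"x":0.10,"y":-0.33,"z":-2.26,"wx":0,"wy":0,"wz":0},
```

```bash
python3 -m crank '[{"x":0.06,"y":-0.17,"z":-0.55,"wx":0,"wy":0,"wz":0},{"x":0.09,"y":-0.28,"z":-1.11,"wx":0,"wy":0,"wz":0},{"x":0.10,"y":-0.34,"z":-1.69,"wx":0,"wy":0,"wz":0},{"x":0.10,"y":-0.33,"z":-2.26,"wx":0,"wy":0,"wz":0}]' ; python3 fit.py;  cp Cnew.json C.json; python3 c.py 6 4
```

```text
clock: 5.05
eef_pos: [0.4585, -0.037, 0.1659]
tool_rot: [[0.971, -0.001, -0.24], [0.24, -0.004, 0.971], [-0.002, -1.0, -0.003]]
wrist_force: [-0.1, -3.9, 1.8]
opening: 0.021
shift e,z mm [ 0.01323329 -0.00711129] res mm [ 0.02 -0.04  0.01  0.01]
axial mm [-0.   -0.06 -0.13 -0.13]
C [0.44484820647305984, 0.016469340000612, 0.16953528243129518]
clk 5.05 th 93.8 r 55.3 mm axial -0.1  Ft -2.05 Fr 3.66 Fa -1.10 |F| 4.3 open 0.0210 jv 0.118
{"x":-0.02,"y":0.09,"z":-0.57,"wx":0,"wy":0,"wz":0},{"x":-0.05,"y":0.22,"z":-1.13,"wx":0,"wy":0,"wz":0},{"x":-0.09,"y":0.39,"z":-1.68,"wx":0,"wy":0,"wz":0},{"x":-0.15,"y":0.63,"z":-2.20,"wx":0,"wy":0,"wz":0},
```

```bash
python3 -m crank '[{"x":-0.02,"y":0.07,"z":-0.57,"wx":0,"wy":0,"wz":0},{"x":-0.05,"y":0.20,"z":-1.13,"wx":0,"wy":0,"wz":0},{"x":-0.09,"y":0.37,"z":-1.68,"wx":0,"wy":0,"wz":0},{"x":-0.15,"y":0.61,"z":-2.20,"wx":0,"wy":0,"wz":0}]' ; python3 fit.py;  cp Cnew.json C.json; python3 c.py 6 4
```

```text
clock: 5.45
eef_pos: [0.4569, -0.0307, 0.1434]
tool_rot: [[0.971, -0.001, -0.24], [0.24, -0.004, 0.971], [-0.002, -1.0, -0.003]]
wrist_force: [0.8, -3.0, 2.3]
opening: 0.021
shift e,z mm [ 0.12500181 -0.11638081] res mm [ 0.09 -0.05 -0.06 -0.06  0.12]
axial mm [-0.   -0.06 -0.13 -0.13 -0.07]
C [0.44487929315788505, 0.016348265357005655, 0.1694189016187315]
clk 5.45 th 118.1 r 55.1 mm axial -0.0  Ft -3.44 Fr 1.65 Fa 0.08 |F| 3.8 open 0.0210 jv 0.110
{"x":-0.07,"y":0.30,"z":-0.49,"wx":0,"wy":0,"wz":0},{"x":-0.16,"y":0.63,"z":-0.95,"wx":0,"wy":0,"wz":0},{"x":-0.26,"y":1.01,"z":-1.37,"wx":0,"wy":0,"wz":0},{"x":-0.36,"y":1.44,"z":-1.74,"wx":0,"wy":0,"wz":0},
```

```bash
python3 -m crank '[{"x":-0.07,"y":0.30,"z":-0.49,"wx":0,"wy":0,"wz":0},{"x":-0.16,"y":0.63,"z":-0.95,"wx":0,"wy":0,"wz":0},{"x":-0.26,"y":1.01,"z":-1.37,"wx":0,"wy":0,"wz":0},{"x":-0.36,"y":1.44,"z":-1.74,"wx":0,"wy":0,"wz":0}]' ; python3 c.py 6 4
```

```text
clock: 5.85
eef_pos: [0.4532, -0.0161, 0.1257]
tool_rot: [[0.971, -0.001, -0.24], [0.24, -0.004, 0.971], [-0.002, -1.0, -0.003]]
wrist_force: [0.3, -3.7, 1.2]
opening: 0.0206
clk 5.85 th 142.5 r 55.0 mm axial 0.0  Ft -3.62 Fr 1.24 Fa -0.62 |F| 3.9 open 0.0206 jv 0.111
{"x":-0.12,"y":0.46,"z":-0.32,"wx":0,"wy":0,"wz":0},{"x":-0.25,"y":0.95,"z":-0.60,"wx":0,"wy":0,"wz":0},{"x":-0.38,"y":1.47,"z":-0.82,"wx":0,"wy":0,"wz":0},{"x":-0.52,"y":2.00,"z":-0.98,"wx":0,"wy":0,"wz":0},
```

```bash
python3 -m crank '[{"x":-0.12,"y":0.46,"z":-0.32,"wx":0,"wy":0,"wz":0},{"x":-0.25,"y":0.95,"z":-0.60,"wx":0,"wy":0,"wz":0},{"x":-0.38,"y":1.47,"z":-0.82,"wx":0,"wy":0,"wz":0},{"x":-0.52,"y":2.00,"z":-0.98,"wx":0,"wy":0,"wz":0}]' ; python3 c.py 6 4
```

```text
clock: 6.25
eef_pos: [0.4481, 0.0042, 0.1158]
tool_rot: [[0.971, -0.001, -0.24], [0.24, -0.004, 0.971], [-0.002, -1.0, -0.004]]
wrist_force: [1.9, -5.4, 2.5]
opening: 0.0211
clk 6.25 th 166.8 r 55.0 mm axial 0.1  Ft -6.17 Fr -1.16 Fa 0.49 |F| 6.3 open 0.0211 jv 0.117
{"x":-0.15,"y":0.55,"z":-0.10,"wx":0,"wy":0,"wz":0},{"x":-0.29,"y":1.10,"z":-0.14,"wx":0,"wy":0,"wz":0},{"x":-0.44,"y":1.66,"z":-0.12,"wx":0,"wy":0,"wz":0},{"x":-0.58,"y":2.21,"z":-0.04,"wx":0,"wy":0,"wz":0},
```

```bash
python3 -m crank '[{"x":-0.15,"y":0.55,"z":-0.10,"wx":0,"wy":0,"wz":0},{"x":-0.29,"y":1.10,"z":-0.14,"wx":0,"wy":0,"wz":0},{"x":-0.44,"y":1.66,"z":-0.12,"wx":0,"wy":0,"wz":0},{"x":-0.58,"y":2.21,"z":-0.04,"wx":0,"wy":0,"wz":0}]' ; python3 c.py 6 4
```

```text
clock: 6.65
eef_pos: [0.4424, 0.0262, 0.1154]
tool_rot: [[0.971, 0.0, -0.24], [0.24, -0.005, 0.971], [-0.001, -1.0, -0.005]]
wrist_force: [4.1, -7.2, 0.4]
opening: 0.0211
clk 6.65 th -169.4 r 55.0 mm axial 0.1  Ft -7.77 Fr -1.82 Fa 2.14 |F| 8.3 open 0.0211 jv 0.106
{"x":-0.15,"y":0.54,"z":0.13,"wx":0,"wy":0,"wz":0},{"x":-0.28,"y":1.07,"z":0.32,"wx":0,"wy":0,"wz":0},{"x":-0.41,"y":1.57,"z":0.57,"wx":0,"wy":0,"wz":0},{"x":-0.53,"y":2.04,"z":0.88,"wx":0,"wy":0,"wz":0},
```

```bash
python3 -m crank '[{"x":-0.15,"y":0.54,"z":0.13,"wx":0,"wy":0,"wz":0},{"x":-0.28,"y":1.07,"z":0.32,"wx":0,"wy":0,"wz":0},{"x":-0.41,"y":1.57,"z":0.57,"wx":0,"wy":0,"wz":0},{"x":-0.53,"y":2.04,"z":0.88,"wx":0,"wy":0,"wz":0}]' ; python3 c.py 6 4
```

```text
clock: 7.05
eef_pos: [0.4373, 0.0463, 0.1241]
tool_rot: [[0.971, 0.001, -0.239], [0.239, -0.006, 0.971], [-0.001, -1.0, -0.006]]
wrist_force: [4.6, -7.7, -3.2]
opening: 0.0208
clk 7.05 th -145.8 r 54.8 mm axial 0.1  Ft -8.89 Fr -2.18 Fa 2.54 |F| 9.5 open 0.0208 jv 0.074
{"x":-0.13,"y":0.45,"z":0.34,"wx":0,"wy":0,"wz":0},{"x":-0.23,"y":0.86,"z":0.73,"wx":0,"wy":0,"wz":0},{"x":-0.32,"y":1.22,"z":1.17,"wx":0,"wy":0,"wz":0},{"x":-0.41,"y":1.54,"z":1.64,"wx":0,"wy":0,"wz":0},
```

```bash
python3 -m crank '[{"x":-0.13,"y":0.45,"z":0.34,"wx":0,"wy":0,"wz":0},{"x":-0.23,"y":0.86,"z":0.73,"wx":0,"wy":0,"wz":0},{"x":-0.32,"y":1.22,"z":1.17,"wx":0,"wy":0,"wz":0},{"x":-0.41,"y":1.54,"z":1.64,"wx":0,"wy":0,"wz":0}]' ; python3 c.py 6 4
```

```text
clock: 7.45
eef_pos: [0.4334, 0.0613, 0.1402]
tool_rot: [[0.971, 0.001, -0.239], [0.239, -0.006, 0.971], [-0.0, -1.0, -0.006]]
wrist_force: [6.1, -7.4, -4.8]
opening: 0.0212
clk 7.45 th -122.2 r 54.8 mm axial 0.1  Ft -8.71 Fr -4.79 Fa 4.11 |F| 10.8 open 0.0212 jv 0.099
{"x":-0.08,"y":0.29,"z":0.49,"wx":0,"wy":0,"wz":0},{"x":-0.14,"y":0.50,"z":1.02,"wx":0,"wy":0,"wz":0},{"x":-0.18,"y":0.67,"z":1.57,"wx":0,"wy":0,"wz":0},{"x":-0.21,"y":0.78,"z":2.14,"wx":0,"wy":0,"wz":0},
```

```bash
python3 -m crank '[{"x":-0.08,"y":0.27,"z":0.49,"wx":0,"wy":0,"wz":0},{"x":-0.14,"y":0.48,"z":1.02,"wx":0,"wy":0,"wz":0},{"x":-0.18,"y":0.65,"z":1.57,"wx":0,"wy":0,"wz":0},{"x":-0.21,"y":0.76,"z":2.14,"wx":0,"wy":0,"wz":0}]' ; python3 c.py 6 4
```

```text
clock: 7.85
eef_pos: [0.4315, 0.0688, 0.1612]
tool_rot: [[0.971, 0.002, -0.239], [0.239, -0.006, 0.971], [0.0, -1.0, -0.007]]
wrist_force: [8.0, -5.7, -7.2]
opening: 0.0209
clk 7.85 th -98.6 r 54.8 mm axial 0.1  Ft -8.23 Fr -6.31 Fa 6.32 |F| 12.1 open 0.0209 jv 0.120
{"x":-0.03,"y":0.07,"z":0.57,"wx":0,"wy":0,"wz":0},{"x":-0.03,"y":0.07,"z":1.15,"wx":0,"wy":0,"wz":0},{"x":-0.01,"y":0.01,"z":1.72,"wx":0,"wy":0,"wz":0},{"x":0.02,"y":-0.11,"z":2.28,"wx":0,"wy":0,"wz":0},
```

```bash
python3 -m crank '[{"x":0.02,"y":0.06,"z":0.57,"wx":0,"wy":0,"wz":0},{"x":0.03,"y":0.06,"z":1.15,"wx":0,"wy":0,"wz":0},{"x":0.05,"y":0.00,"z":1.72,"wx":0,"wy":0,"wz":0},{"x":0.08,"y":-0.12,"z":2.28,"wx":0,"wy":0,"wz":0}]' ; python3 c.py 6 4
```

```text
clock: 8.25
eef_pos: [0.4318, 0.0679, 0.1831]
tool_rot: [[0.971, 0.001, -0.239], [0.239, -0.006, 0.971], [-0.0, -1.0, -0.006]]
wrist_force: [5.8, -3.4, -8.9]
opening: 0.0209
clk 8.25 th -75.6 r 54.9 mm axial 0.2  Ft -7.41 Fr -6.80 Fa 4.78 |F| 11.1 open 0.0209 jv 0.118
{"x":0.03,"y":-0.16,"z":0.55,"wx":0,"wy":0,"wz":0},{"x":0.08,"y":-0.38,"z":1.08,"wx":0,"wy":0,"wz":0},{"x":0.15,"y":-0.66,"z":1.58,"wx":0,"wy":0,"wz":0},{"x":0.24,"y":-0.98,"z":2.05,"wx":0,"wy":0,"wz":0},
```

```bash
python3 -m crank '[{"x":0.08,"y":-0.22,"z":0.55,"wx":0,"wy":0,"wz":0},{"x":0.13,"y":-0.44,"z":1.06,"wx":0,"wy":0,"wz":0},{"x":0.20,"y":-0.72,"z":1.56,"wx":0,"wy":0,"wz":0},{"x":0.28,"y":-1.04,"z":2.02,"wx":0,"wy":0,"wz":0}]' ; python3 c.py 6 4
```

```text
clock: 8.65
eef_pos: [0.4342, 0.0583, 0.2032]
tool_rot: [[0.971, 0.0, -0.24], [0.24, -0.005, 0.971], [-0.001, -1.0, -0.005]]
wrist_force: [4.2, 2.5, -7.5]
opening: 0.0207
clk 8.65 th -52.0 r 54.9 mm axial 0.1  Ft -6.75 Fr -3.54 Fa 4.67 |F| 8.9 open 0.0207 jv 0.099
{"x":0.08,"y":-0.36,"z":0.44,"wx":0,"wy":0,"wz":0},{"x":0.19,"y":-0.77,"z":0.83,"wx":0,"wy":0,"wz":0},{"x":0.30,"y":-1.21,"z":1.18,"wx":0,"wy":0,"wz":0},{"x":0.42,"y":-1.69,"z":1.48,"wx":0,"wy":0,"wz":0},
```

```bash
python3 -m crank '[{"x":0.12,"y":-0.38,"z":0.43,"wx":0,"wy":0,"wz":0},{"x":0.23,"y":-0.79,"z":0.82,"wx":0,"wy":0,"wz":0},{"x":0.34,"y":-1.23,"z":1.16,"wx":0,"wy":0,"wz":0},{"x":0.46,"y":-1.71,"z":1.46,"wx":0,"wy":0,"wz":0}]' ; python3 c.py 6 4
```

```text
clock: 9.05
eef_pos: [0.4386, 0.0412, 0.2181]
tool_rot: [[0.971, -0.0, -0.241], [0.241, -0.005, 0.971], [-0.001, -1.0, -0.005]]
wrist_force: [0.6, 3.0, -4.9]
opening: 0.0207
clk 9.05 th -27.8 r 55.0 mm axial 0.1  Ft -4.69 Fr -3.03 Fa 1.32 |F| 5.7 open 0.0207 jv 0.110
{"x":0.12,"y":-0.51,"z":0.24,"wx":0,"wy":0,"wz":0},{"x":0.25,"y":-1.04,"z":0.42,"wx":0,"wy":0,"wz":0},{"x":0.39,"y":-1.58,"z":0.55,"wx":0,"wy":0,"wz":0},{"x":0.53,"y":-2.14,"z":0.62,"wx":0,"wy":0,"wz":0},
```

```bash
python3 -m crank '[{"x":0.12,"y":-0.51,"z":0.24,"wx":0,"wy":0,"wz":0},{"x":0.25,"y":-1.04,"z":0.42,"wx":0,"wy":0,"wz":0},{"x":0.39,"y":-1.58,"z":0.55,"wx":0,"wy":0,"wz":0},{"x":0.53,"y":-2.14,"z":0.62,"wx":0,"wy":0,"wz":0}]' ; python3 c.py 6 4
```

```text
clock: 9.45
eef_pos: [0.4441, 0.0195, 0.2245]
tool_rot: [[0.971, 0.0, -0.241], [0.241, -0.005, 0.971], [-0.001, -1.0, -0.005]]
wrist_force: [3.0, 4.1, -5.6]
opening: 0.0212
clk 9.45 th -3.3 r 55.2 mm axial 0.1  Ft -3.55 Fr -5.36 Fa 3.93 |F| 7.5 open 0.0212 jv 0.108
{"x":0.14,"y":-0.56,"z":-0.02,"wx":0,"wy":0,"wz":0},{"x":0.28,"y":-1.12,"z":-0.07,"wx":0,"wy":0,"wz":0},{"x":0.42,"y":-1.66,"z":-0.19,"wx":0,"wy":0,"wz":0},{"x":0.56,"y":-2.19,"z":-0.36,"wx":0,"wy":0,"wz":0},
```

```bash
python3 -m crank '[{"x":0.14,"y":-0.56,"z":-0.02,"wx":0,"wy":0,"wz":0},{"x":0.28,"y":-1.12,"z":-0.07,"wx":0,"wy":0,"wz":0},{"x":0.42,"y":-1.66,"z":-0.19,"wx":0,"wy":0,"wz":0},{"x":0.56,"y":-2.19,"z":-0.36,"wx":0,"wy":0,"wz":0}]' ; python3 c.py 6 4; python3 fit.py; python3 - <<'E'
from fit import *
import scipy.optimize as so
X=(P-C)@np.c_[e,z]; th=np.arctan2(X[:,0],X[:,1]); Ft=F[:,0]*np.cos(th)-F[:,1]*np.sin(th)
i=slice(1,None); A=np.c_[np.ones(len(th)),np.cos(th),np.sin(th)][i]
co,*_=np.linalg.lstsq(A,Ft[i],rcond=None); print(co,np.hypot(*co[1:]),(Ft[i]-A@co).round(2))
# Ft = -D + W sin(th+phi): weight at angle th+phi (clockwise from top), gravity drives clockwise when sin>0
phi=np.arctan2(co[1],co[2]); print("phi deg",np.degrees(phi),"target crank th",np.degrees(np.pi-phi)%360)
E
```

```text
clock: 9.85
eef_pos: [0.4499, -0.0029, 0.221]
tool_rot: [[0.971, 0.0, -0.241], [0.241, -0.005, 0.971], [-0.001, -1.0, -0.005]]
wrist_force: [0.3, 4.1, -1.4]
opening: 0.0211
clk 9.85 th 21.1 r 55.3 mm axial 0.1  Ft -3.19 Fr -2.69 Fa 1.30 |F| 4.4 open 0.0211 jv 0.091
{"x":0.12,"y":-0.50,"z":-0.26,"wx":0,"wy":0,"wz":0},{"x":0.24,"y":-0.98,"z":-0.55,"wx":0,"wy":0,"wz":0},{"x":0.36,"y":-1.43,"z":-0.89,"wx":0,"wy":0,"wz":0},{"x":0.47,"y":-1.85,"z":-1.28,"wx":0,"wy":0,"wz":0},
shift e,z mm [0.0906124  0.06451971] res mm [ 0.   -0.16 -0.17 -0.17  0.03  0.04  0.04  0.08  0.04 -0.05 -0.08 -0.1
 -0.01 -0.08  0.03  0.14  0.2 ]
axial mm [-0.   -0.06 -0.13 -0.13 -0.07 -0.04  0.03  0.09  0.09  0.1   0.11  0.09
  0.15  0.09  0.13  0.07  0.08]
C [0.4449018275466273, 0.016260499707461476, 0.16948342132439675]
shift e,z mm [0.0906124  0.06451971] res mm [ 0.   -0.16 -0.17 -0.17  0.03  0.04  0.04  0.08  0.04 -0.05 -0.08 -0.1
 -0.01 -0.08  0.03  0.14  0.2 ]
axial mm [-0.   -0.06 -0.13 -0.13 -0.07 -0.04  0.03  0.09  0.09  0.1   0.11  0.09
  0.15  0.09  0.13  0.07  0.08]
C [0.4449018275466273, 0.016260499707461476, 0.16948342132439675]
[-5.03268406  1.77899748  3.33284382] 3.7779200546111227 [-0.18  0.63  0.63 -0.22 -0.51  0.8  -0.16 -0.37 -0.51  0.09  0.36  0.4
 -0.18  0.32 -0.1  -1.02]
phi deg 28.09230229541165 target crank th 151.90769770458834
```

```bash
cp Cnew.json C.json; sed -i 's/radians(14.4)/radians(14.1)/' c.py; python3 c.py 6 5
```

```text
clk 9.85 th 21.1 r 55.2 mm axial 0.2  Ft -3.20 Fr -2.69 Fa 1.28 |F| 4.4 open 0.0211 jv 0.091
{"x":0.11,"y":-0.51,"z":-0.25,"wx":0,"wy":0,"wz":0},{"x":0.23,"y":-0.99,"z":-0.54,"wx":0,"wy":0,"wz":0},{"x":0.34,"y":-1.44,"z":-0.88,"wx":0,"wy":0,"wz":0},{"x":0.45,"y":-1.86,"z":-1.27,"wx":0,"wy":0,"wz":0},{"x":0.54,"y":-2.23,"z":-1.69,"wx":0,"wy":0,"wz":0},
```

```bash
python3 -m crank '[{"x":0.11,"y":-0.51,"z":-0.25,"wx":0,"wy":0,"wz":0},{"x":0.23,"y":-0.99,"z":-0.54,"wx":0,"wy":0,"wz":0},{"x":0.34,"y":-1.44,"z":-0.88,"wx":0,"wy":0,"wz":0},{"x":0.45,"y":-1.86,"z":-1.27,"wx":0,"wy":0,"wz":0},{"x":0.54,"y":-2.23,"z":-1.69,"wx":0,"wy":0,"wz":0}]' ; python3 c.py 6 5
```

```text
clock: 10.35
eef_pos: [0.4556, -0.0256, 0.2039]
tool_rot: [[0.971, 0.001, -0.241], [0.241, -0.005, 0.971], [-0.001, -1.0, -0.005]]
wrist_force: [2.1, 4.5, -1.4]
opening: 0.021
clk 10.35 th 51.5 r 55.2 mm axial 0.2  Ft -1.28 Fr -3.91 Fa 3.18 |F| 5.2 open 0.0210 jv 0.093
{"x":0.06,"y":-0.31,"z":-0.48,"wx":0,"wy":0,"wz":0},{"x":0.13,"y":-0.59,"z":-0.98,"wx":0,"wy":0,"wz":0},{"x":0.18,"y":-0.81,"z":-1.51,"wx":0,"wy":0,"wz":0},{"x":0.23,"y":-0.98,"z":-2.06,"wx":0,"wy":0,"wz":0},{"x":0.25,"y":-1.09,"z":-2.62,"wx":0,"wy":0,"wz":0},
```

```bash
python3 -m crank '[{"x":0.08,"y":-0.30,"z":-0.48,"wx":0,"wy":0,"wz":0},{"x":0.15,"y":-0.57,"z":-0.98,"wx":0,"wy":0,"wz":0},{"x":0.20,"y":-0.79,"z":-1.51,"wx":0,"wy":0,"wz":0},{"x":0.25,"y":-0.96,"z":-2.06,"wx":0,"wy":0,"wz":0},{"x":0.28,"y":-1.07,"z":-2.62,"wx":0,"wy":0,"wz":0}]' ; python3 c.py 6 5
```

```text
clock: 10.85
eef_pos: [0.4585, -0.0367, 0.1773]
tool_rot: [[0.971, 0.001, -0.24], [0.24, -0.005, 0.971], [-0.0, -1.0, -0.005]]
wrist_force: [1.6, 1.6, 0.8]
opening: 0.0208
clk 10.85 th 81.9 r 55.2 mm axial 0.3  Ft -0.99 Fr -1.03 Fa 1.95 |F| 2.4 open 0.0208 jv 0.121
{"x":-0.02,"y":-0.04,"z":-0.58,"wx":0,"wy":0,"wz":0},{"x":-0.02,"y":-0.03,"z":-1.15,"wx":0,"wy":0,"wz":0},{"x":-0.04,"y":0.04,"z":-1.72,"wx":0,"wy":0,"wz":0},{"x":-0.07,"y":0.16,"z":-2.28,"wx":0,"wy":0,"wz":0},{"x":-0.11,"y":0.34,"z":-2.83,"wx":0,"wy":0,"wz":0},
```

```bash
python3 -m crank '[{"x":0.00,"y":-0.04,"z":-0.58,"wx":0,"wy":0,"wz":0},{"x":0.00,"y":-0.03,"z":-1.15,"wx":0,"wy":0,"wz":0},{"x":-0.02,"y":0.04,"z":-1.72,"wx":0,"wy":0,"wz":0},{"x":-0.05,"y":0.16,"z":-2.28,"wx":0,"wy":0,"wz":0},{"x":-0.09,"y":0.34,"z":-2.83,"wx":0,"wy":0,"wz":0}]' ; python3 c.py 5 5; python3 - <<'E'
from fit import *
X=(P-C)@np.c_[e,z]; th=np.arctan2(X[:,0],X[:,1]); Ft=F[:,0]*np.cos(th)-F[:,1]*np.sin(th)
i=slice(1,None); A=np.c_[np.ones(len(th)),np.cos(th),np.sin(th)][i]
co,*_=np.linalg.lstsq(A,Ft[i],rcond=None); print(co,np.hypot(*co[1:]),(Ft[i]-A@co).round(2))
phi=np.arctan2(co[1],co[2]); print("phi deg",np.degrees(phi),"target crank th",np.degrees(np.pi-phi)%360)
E
```

```text
clock: 11.35
eef_pos: [0.4577, -0.0333, 0.1487]
tool_rot: [[0.971, 0.001, -0.24], [0.24, -0.005, 0.971], [-0.0, -1.0, -0.006]]
wrist_force: [0.8, 0.9, 3.9]
opening: 0.021
clk 11.35 th 112.2 r 55.2 mm axial 0.3  Ft -3.35 Fr -2.14 Fa 1.00 |F| 4.1 open 0.0210 jv 0.118
{"x":-0.08,"y":0.21,"z":-0.43,"wx":0,"wy":0,"wz":0},{"x":-0.14,"y":0.44,"z":-0.84,"wx":0,"wy":0,"wz":0},{"x":-0.21,"y":0.70,"z":-1.24,"wx":0,"wy":0,"wz":0},{"x":-0.28,"y":1.00,"z":-1.61,"wx":0,"wy":0,"wz":0},{"x":-0.37,"y":1.33,"z":-1.95,"wx":0,"wy":0,"wz":0},
shift e,z mm [0.05655714 0.01879118] res mm [-0.03 -0.21 -0.23 -0.23 -0.02 -0.    0.02  0.08  0.07 -0.01 -0.03 -0.04
  0.04 -0.05  0.04  0.12  0.16  0.16  0.16  0.14  0.19]
axial mm [-0.   -0.06 -0.13 -0.13 -0.07 -0.04  0.03  0.09  0.09  0.1   0.11  0.09
  0.15  0.09  0.13  0.07  0.08  0.08 -0.04 -0.01  0.05]
C [0.4449158927350242, 0.01620571941544949, 0.1695022125036573]
[-5.08364348  1.72471368  3.30844676] 3.731012900723889 [-0.07  0.73  0.73 -0.15 -0.46  0.82 -0.15 -0.37 -0.52  0.1   0.38  0.44
 -0.12  0.41  0.   -0.91 -0.91  0.15  0.57 -0.67]
phi deg 27.533308696633068 target crank th 152.46669130336693
```

The fit is consistent: drag is 5.1 N, weight pull 3.7 N, and the target crank angle about 152°. I'll go there and stop.

```bash
python3 -m crank '[{"x":-0.07,"y":0.21,"z":-0.43,"wx":0,"wy":0,"wz":0},{"x":-0.13,"y":0.44,"z":-0.84,"wx":0,"wy":0,"wz":0},{"x":-0.20,"y":0.70,"z":-1.24,"wx":0,"wy":0,"wz":0},{"x":-0.27,"y":1.00,"z":-1.61,"wx":0,"wy":0,"wz":0},{"x":-0.35,"y":1.33,"z":-1.95,"wx":0,"wy":0,"wz":0}]' ; python3 c.py 5 3
```

```text
clock: 11.85
eef_pos: [0.4542, -0.02, 0.129]
tool_rot: [[0.971, 0.001, -0.24], [0.24, -0.006, 0.971], [-0.0, -1.0, -0.006]]
wrist_force: [1.4, -1.2, 3.8]
opening: 0.0214
clk 11.85 th 137.3 r 55.2 mm axial 0.2  Ft -3.68 Fr -1.73 Fa 1.02 |F| 4.2 open 0.0214 jv 0.087
{"x":-0.11,"y":0.36,"z":-0.30,"wx":0,"wy":0,"wz":0},{"x":-0.21,"y":0.74,"z":-0.58,"wx":0,"wy":0,"wz":0},{"x":-0.31,"y":1.14,"z":-0.82,"wx":0,"wy":0,"wz":0},
```

```bash
python3 -m crank '[{"x":-0.10,"y":0.36,"z":-0.30,"wx":0,"wy":0,"wz":0},{"x":-0.19,"y":0.74,"z":-0.58,"wx":0,"wy":0,"wz":0},{"x":-0.29,"y":1.14,"z":-0.82,"wx":0,"wy":0,"wz":0},{"x":-0.29,"y":1.14,"z":-0.82,"wx":0,"wy":0,"wz":0},{"x":-0.29,"y":1.14,"z":-0.82,"wx":0,"wy":0,"wz":0}]' ; python3 c.py 5 1
```

```text
clock: 12.35
eef_pos: [0.451, -0.0079, 0.1205]
tool_rot: [[0.971, 0.001, -0.241], [0.241, -0.005, 0.971], [-0.0, -1.0, -0.005]]
wrist_force: [3.0, 1.9, -1.5]
opening: 0.0214
clk 12.35 th 153.1 r 55.0 mm axial 0.1  Ft 1.68 Fr 0.87 Fa 3.38 |F| 3.9 open 0.0214 jv 0.002
{"x":-0.11,"y":0.42,"z":-0.20,"wx":0,"wy":0,"wz":0},
```

```bash
python3 - <<'E'
from cell import *
from h import *
for n in ["wrist","side","top"]:
    p,d=snapshot(n); cv2.imwrite(f"pics/{n}2.png",p[:,:,::-1])
s=get_state(); print(s["clock"],s["eef_pos"],s["wrist_force"],s["opening"],abs(s["joint_velocities"]).max())
a=cv2.imread("pics/side2.png"); b=cv2.imread("pics/wrist2.png")
cv2.imwrite("pics/both2.png",cv2.resize(np.hstack([a,b]),(800,300),interpolation=cv2.INTER_AREA))
E
```

```text
12.5 [ 0.45105887 -0.00795585  0.12051453] [ 1.92966868  3.89380427 -1.45692395] 0.021018195378041126 0.0014098876881091268
```

View pics/both2.png

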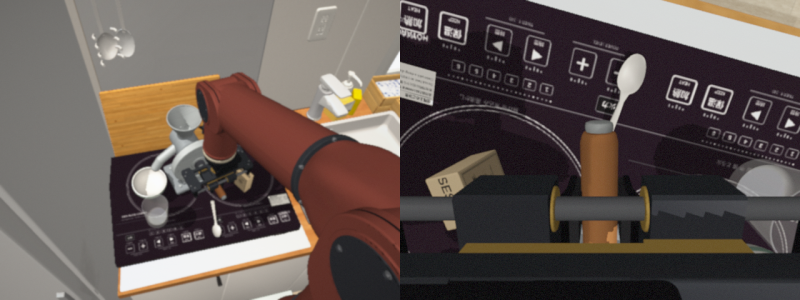

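The combined picture shows the handle still between the pads, at about (600,180) in the wrist half. In the side half the carton (245,180), tumbler (155,210), bowl (148,183) and spoon (214,218) match their starting pixels once scaled. The wheel is still, so I'm handing in.

```bash
python3 -c "
from cell import *;print(sign_off())"
```

```text
the job is handed in; nothing more can be done
None
```

I turned the wheel through one full turn and on to about 153°, measured clockwise from the top as seen from the robot. By my fit, the heavy side is straight down there. I handed in at 12.5 s, still gripping the handle.

- **Heavy side:** a fit to about 20 force readings gave a drag of 5.1 N and a weight pull of 3.7 N, both matching the figures given. It put the weight about 28° ahead of the crank, so the target angle was 152.5°. I estimate the error at about 3°. The fit from the first full turn alone gave 151.9°.
- **Final state:** the crank was at 153.1°, the joints were still, and the fingers were 21 mm open on the 22 mm handle.
- **Bystanders:** the rice bowl, tumbler, carton and teaspoon were where they started in the last side picture, judged by eye. The arm hid the honey jar and spice jar, so I did not check those two. I felt no unexpected contact force.
- **Limits of the checks:**
    - I turned the wheel in one direction only, so there was no reverse turn to cross-check the fit.
    - While turning, side loads of up to about 8 N built up on the handle because my first axle position was about 3 mm off. I corrected the axle position and the mill's angle as I went.

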